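# Lift the bearing driver from its sloping pocket and set it on the bearing

## Task

A wheel bearing waits to be pressed into the hub on the bench. Draw the middle-sized driver disc out of its tight sloping pocket by its knob and set it knob up, flat and centred on the bearing, so that its rim runs even with the bearing's; do not drop it, let go only once it rests there. Leave the two other drivers in their pockets and do not shove the hub, the oilstone or the tape measure about.

Things in the scene. Friction and masses are not known exactly. Their poses are not given: they have to be found in the camera images.
- driver_medium: the part to move: plain aluminium disc, 42 mm diameter, 14 mm thick, 0.12 kg, with a round steel knob (18 mm diameter, 30 mm tall) on its middle. Origin: centre of the disc's flat underside; z: the disc's axis, out through the knob. It starts seated in its holder's pocket, its top flush with the sloping face, so only the knob can be gripped
- driver_small: a driver disc of the same make, 32 mm in diameter (same thickness and knob), in its own holder; stays there. Origin and axes as for driver_medium
- driver_large: a driver disc of the same make, 54 mm in diameter (same thickness and knob), in its own holder; stays there. Origin and axes as for driver_medium
- holder_medium: fixed grey holder, foot 88 x 72 mm; origin under the foot's middle, on the bench, z up. Its top plate (78 x 72 mm, edges 29 and 63 mm high) slopes: the pocket's axis leans 0.45 rad from vertical towards the holder's -x (roughly the robot). Pocket mouth centred at [0, 0, 0.046], 14 mm deep, 1.8 mm wider than its disc. The three holders differ only in the pocket; order and yaw vary
- holder_small: the same holder with the pocket for the small disc
- holder_large: the same holder with the pocket for the large disc
- holder_medium_floor (a point): centre of the floor of the pocket in holder_medium, 14 mm down the sloping axis from the mouth; the origin of driver_medium sits here at the start. Axes as the holder's
- holder_small_floor (a point): the same point of holder_small
- holder_large_floor (a point): the same point of holder_large
- hub: loose aluminium wheel hub, a stepped round body 80 mm in diameter at its flange and 56 mm at the top, 0.9 kg, standing on the bench to the right of the holders. Origin at the centre of its underside, z up
- bearing_face (a point): centre of the upper face of the bearing that stands 4 mm proud of the hub's top, 45 mm above the bench; the bearing is 43 mm in diameter and its face is flat
- oilstone: reddish-brown sharpening stone, 42 x 130 x 20 mm, lying loose on the bench in front of the holders. Origin at the centre of its underside
- tape: tape measure, 34 x 76 x 66 mm, standing loose behind the hub. Origin at the centre of its underside
Things that resemble listed ones, but are neither listed nor needed, are in the scene too. What is shaped like the driver_medium but yellow is not meant.

How it is judged:
By the outcome, as a careful person would: the job done as asked, in the order asked, and still so for the second after the job is handed in, with the robot touching nothing.
It also fails if it takes over 38 s, if anything falls off the work surface, if the arm or the gripper's body presses on something with over 40 N, if the wrist force passes 120 N, or if a joint passes its speed limit or range.

## Robot

A 6-joint arm with a two-finger parallel gripper is mounted at the origin on a cart in front of the work surface, level with it; the furniture and walls round the work are solid. World frame = base frame: x ahead of the robot, y to its left, z up, the work surface at z = 0. Lengths are in m, angles in rad, forces in N, time in s.
With the tool pointing down it reaches from about 0.275 to 0.825 m from the base axis. Payload 5.2 kg.
Tool frame: the origin (TCP) lies between the finger pads; the fingertips stand 8 mm ahead of it and the grasp point (between the pads) lies 11 mm behind it; z points along the fingers, y is the line along which they close (so a half turn about z gives the same grasp; the last joint's range is limited). The gripper opens to 93 mm and grips with 3 to 60 N. Pads are 15 mm wide; open, the fingers measure 128 mm over their backs; the gripper's body (75 mm by 188 mm) begins 65 mm behind the grasp point.
Start: joints at [-1.548, 0.259, 1.535, -0, 1.348, -0.203], TCP at [0.123, -0.536, 0.227] pointing down, gripper open.
Joint ranges: [-3.14, 3.14], [-0.91, 2.08], [0.19, 2.58], [-1.22, 4.36], [0.22, 2.71], [-3.12, 3.12]. Speed limits (rad/s): [2.57, 2.57, 3.14, 3.14, 3.14, 3.14].

## Interface

Orientations are given as [roll, pitch, yaw] about the fixed x, y, z axes, in that order (R = Rz(yaw) Ry(pitch) Rx(roll)).
In Python, from workcell import manip gives the robot as it stands.
- The arm moves only by the tool apply_moves, never from a script. Its argument "series" is a list of rows, each a list of 7 numbers: the turn, a rotation vector about the tool's x, y, z in units of 5 degrees (1.0 is 5 degrees), then the shift along the tool's x, y, z in units of 30 mm (1.0 is 30 mm), then the opening, from 0 (shut) to 1 (fully open). A call has 1 to 20 rows; each row is the pose to reach, as a shift and turn from the pose commanded when the call began, along the tool's axes at that moment; what a row does not reach only later rows make up. A row lasts 1/12 s, in which the tool goes at most 41.7 mm and 7.16 degrees, less where a joint would pass 70% of its speed; a pose out of reach is approached as far as the arm can. A call with a gripper value outside its range is refused whole. The fingers move at their own pace and stop on an object; "grip_force" is the grip in N (left out, the last holds). Time passes only in rows, so rows that repeat a pose let the fingers close. It gives the time, the measured TCP pose, the force, the opening and the grip force at its end, in the units of the state.
- manip.observe(): the state, without advancing time (a new reading comes with each control period).
- manip.snapshot(name): name is "side" or "top" or "wrist"; returns a dict with "frame" (420x560x3 uint8, red, green, blue), "z_map" (420x560 float32, m along the optical axis (not along the pixel's ray), 0 where there is no reading), "fx", "fy", "cx", "cy" (pixels), "R" (3x3) and "t" (3): a world point X has camera coordinates R X + t. Camera axes: x right, y down, z forward; pixel columns grow to the right and rows downward; lengths in m; the calibration is good to about 2 mm. A picture is of the moment at which its call begins.
- manip.hand_in(): hands the job in; it is judged then, once.
The state is a dict: "time_s": time; "joint_pos": joint angles; "joint_velocities": joint speeds; "joint_efforts": joint torques, N m; "eef_pos": TCP position; "tcp_rot": TCP orientation; "ft_force": force on the tool from outside, world axes, zero at the start; "torque": the same for the moment, N m; "grip_width": finger opening in m; "finger_force": force on a finger pad.
Only numpy, scipy, OpenCV 4.12 (cv2) and the standard library are available. Lean on these libraries where they do the work, as an engineer would, in place of code of your own. Each camera call takes 0.05 s, during which the arm holds its last target. There are 200 camera calls.

## Working session

There is one attempt and no reset: what is moved stays moved. The work goes in short steps, Python scripts to look and compute and a tool call to move; the robot and the scene stay as the last step left them, time stands still between calls to the robot, and variables do not carry over. Pictures are saved under pics/ and viewed, at most 10 in all, crops included, and the job is handed in when it is done.

Besides the shell and the picture viewer there is one more tool, called after ">>>" in YAML: its name, and indented under it one key for each argument. apply_moves: Moves the arm, as the interface text tells. Its arguments: {"type":"object","properties":{"series":{"type":"array","items":{"type":"array","items":{"type":"number"}}},"grip_force":{"type":"number"}},"required":["series"]}

```bash
mkdir -p pics; python3 - <<'E'
from workcell import manip
import cv2,numpy as np
s=manip.observe();print({k:np.round(v,3) for k,v in s.items()})
for n in("side","top"):
    d=manip.snapshot(n);cv2.imwrite(f"pics/{n}0.png",d["frame"][:,:,::-1]);np.savez(f"{n}0.npz",**d)
    print(n,d["fx"],d["cx"],d["cy"],np.round(d["R"],3).tolist(),np.round(d["t"],3), np.round(-d["R"].T@d["t"],3))
E
```

```text
{'time_s': np.float64(0.0), 'joint_pos': array([-1.548,  0.259,  1.536, -0.   ,  1.348, -0.203]), 'joint_velocities': array([-0.001,  0.001, -0.002,  0.001, -0.001,  0.001]), 'joint_efforts': array([ 1.000e-03, -4.373e+01, -2.840e+01,  7.200e-02,  4.200e-02,
       -0.000e+00]), 'eef_pos': array([ 0.123, -0.535,  0.226]), 'tcp_rot': array([-3.14 , -0.   ,  0.226]), 'ft_force': array([ 0.397, -0.209,  0.382]), 'torque': array([-0.026,  0.017, -0.023]), 'finger_force': np.float64(0.0), 'grip_width': np.float64(0.093)}
side 483.8265703083852 277.8199055274442 214.65030981120384 [[-0.956, -0.292, 0.009], [-0.112, 0.338, -0.935], [0.27, -0.895, -0.356]] [0.48  0.026 1.003] [0.191 1.029 0.377]
top 494.47863387052587 274.0074426075027 210.5723690668811 [[-0.001, -1.0, 0.001], [-0.993, 0.0, -0.117], [0.117, -0.001, -0.993]] [0.209 0.465 0.927] [0.354 0.21  0.974]
```

View pics/top0.png

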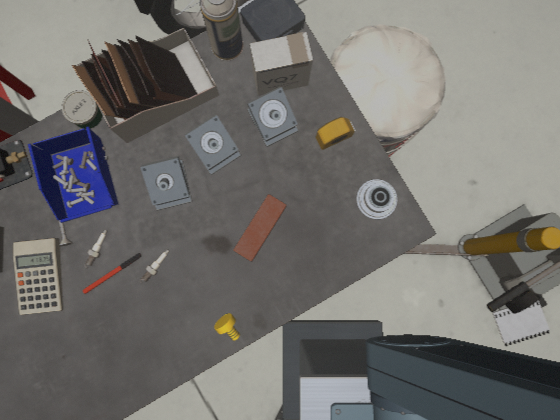

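View pics/side0.png

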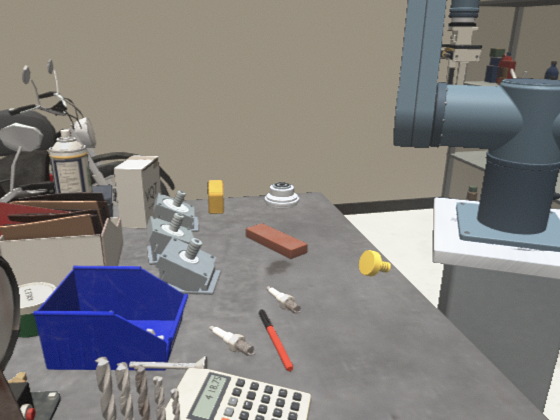

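The top view shows three grey holders with knobbed discs at about (165,183), (212,143) and (273,115), the hub at (377,198), the tape at (335,132) and the stone at (260,227). A yellow lookalike lies at (228,326). The side view shows the same holders at (188,265), (173,238) and (177,208). I'll enlarge the three candidates and compare disc sizes.

```bash
cat > h.py <<'E'
import numpy as np,cv2
def load(n):return dict(np.load(n))
def pts(d):
    v,u=np.mgrid[:420,:560];z=d["z_map"]
    c=np.stack([(u-d["cx"])/d["fx"]*z,(v-d["cy"])/d["fy"]*z,z],-1)
    return (c-d["t"])@d["R"]
def ray(d,u,v):
    r=d["R"].T@np.array([(u-d["cx"])/d["fx"],(v-d["cy"])/d["fy"],1]);return -d["R"].T@d["t"],r
def onz(d,u,v,z):
    o,r=ray(d,u,v);return o+r*(z-o[2])/r[2]
def proj(d,X):
    c=np.asarray(X)@d["R"].T+d["t"];return np.stack([c[...,0]/c[...,2]*d["fx"]+d["cx"],c[...,1]/c[...,2]*d["fy"]+d["cy"]],-1)
E
python3 - <<'E'
from h import *
d=load("top0.npz");P=pts(d)
f=d["frame"][:,:,::-1]
cv2.imwrite("pics/crop1.png",cv2.resize(f[80:220,130:310],None,fx=4.2,fy=4.2,interpolation=cv2.INTER_CUBIC))
for u,v in[(165,183),(212,143),(273,115),(377,198),(335,132),(380,196)]:print(u,v,np.round(P[v,u],3))
for n in("side0","top0"):
    P=pts(load(n+".npz"));z=P[...,2]
    print(n, np.round(np.percentile(z[230:300,120:200],[2,50]),4))
E
```

```text
165 183 [0.512 0.41  0.073]
212 143 [0.588 0.325 0.072]
273 115 [0.64  0.211 0.075]
377 198 [0.488 0.013 0.044]
335 132 [0.61  0.094 0.066]
380 196 [0.491 0.007 0.046]
side0 [0.0003 0.0407]
top0 [-0.0039 -0.0003]
```

View pics/crop1.png

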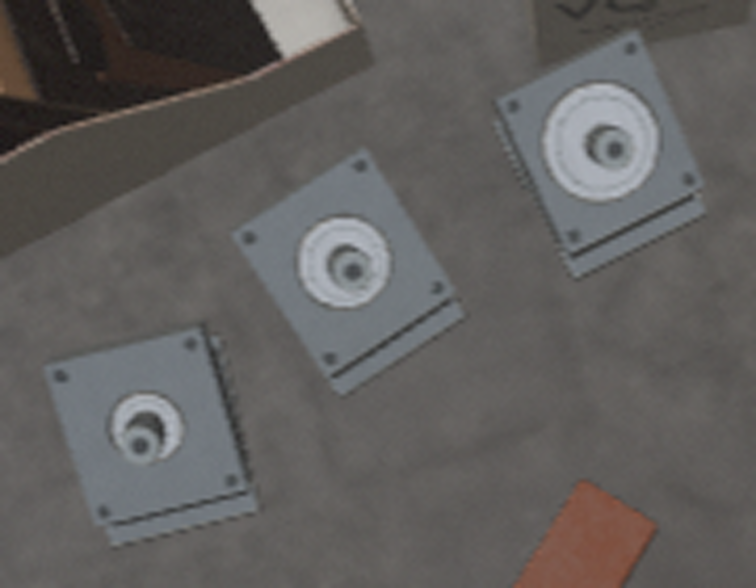

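Disc rims in the crop: (145,427) is about 72 px, (345,262) about 92 px and (600,142) about 116 px. That ratio is 32:42:54, so the medium driver is the centre one, at top-view pixel (212,143). It is plain metal; the yellow one at (228,326) is the decoy. Next I'll measure it.

```bash
cat >> h.py <<'E'
from scipy.spatial.transform import Rotation as Ro
def plane(Q):
    c=np.median(Q,0)
    for _ in range(4):
        q=Q-c;n=np.linalg.svd(q-q.mean(0),full_matrices=False)[2][2];n*=np.sign(n[2]);r=(Q-Q.mean(0))@n;Q=Q[abs(r-np.median(r))<0.003];c=Q.mean(0)
    return Q.mean(0),n
def move(s_pos,s_rpy,pos,R):
    R0=Ro.from_euler("xyz",s_rpy).as_matrix()
    return np.round(np.r_[np.degrees(Ro.from_matrix(R0.T@R).as_rotvec())/5,R0.T@(np.asarray(pos)-s_pos)/0.03],3)
E
python3 - <<'E'
from h import *
d=load("top0.npz");P=pts(d);f=d["frame"].astype(int)
s=load("side0.npz");Ps=pts(s)
# medium plate plane
D=np.array([.588,.325])
for nm,Q in(("top",P),("side",Ps)):
    m=(np.hypot(Q[...,0]-.596,Q[...,1]-.33)<.05)&(Q[...,2]>.02)&(Q[...,2]<.062)
    c,n=plane(Q[m]);print(nm,m.sum(),c.round(4),n.round(3),"tilt",np.arccos(n[2]).round(3),"yaw",np.arctan2(-n[1],-n[0]).round(3))
g=f.sum(2)/3
# disc in top view
sub=(g>150).astype(np.uint8);sub[:110]=0;sub[:,:185]=0;sub[180:]=0;sub[:,240:]=0
for c in cv2.findContours(sub,cv2.RETR_EXTERNAL,cv2.CHAIN_APPROX_NONE)[0]:
    if len(c)>20:
        e=cv2.fitEllipse(c);print("disc",cv2.contourArea(c),e,onz(d,*e[0],.046).round(4))
# hub/bearing
m=(np.hypot(P[...,0]-.49,P[...,1]-.01)<.05)
print("hub levels",np.histogram(P[m][:,2],bins=np.arange(-.0025,.06,.005)))
fr=d["frame"][150:245,330:425,::-1];cv2.imwrite("pics/hub.png",cv2.resize(fr,None,fx=6,fy=6,interpolation=cv2.INTER_CUBIC))
E
```

```text
top 1430 [0.5958 0.3277 0.0455] [-0.359 -0.24   0.902] tilt 0.447 yaw 0.59
side 903 [0.5968 0.3435 0.0482] [-0.332  0.025  0.943] tilt 0.34 yaw -0.076
disc 316.0 ((211.40493774414062, 142.0126495361328), (19.781770706176758, 20.419654846191406), 168.78460693359375) [0.5961 0.3289 0.046 ]
hub levels (array([548,  26,  85, 169, 238,  99,   9,  28, 266, 364,  20,   0]), array([-0.0025,  0.0025,  0.0075,  0.0125,  0.0175,  0.0225,  0.0275,
        0.0325,  0.0375,  0.0425,  0.0475,  0.0525,  0.0575]))
```

View pics/hub.png

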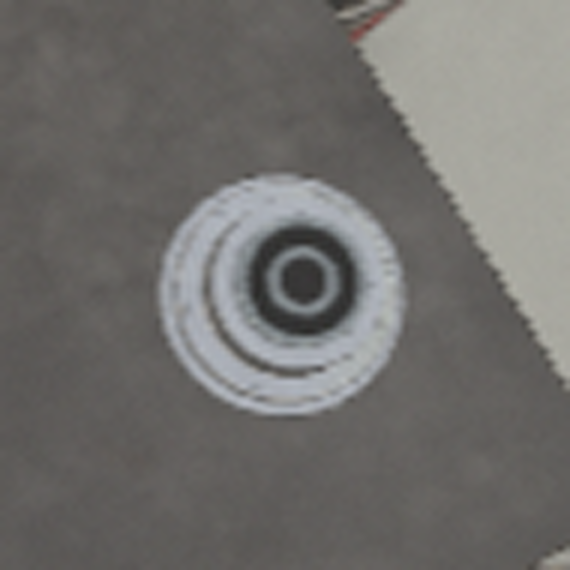

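The hub crop shows the bearing as a dark ring centred at (303,280), which is top-view pixel (380.5,196.7). I'll look at it from the wrist on the way to the holder.

```bash
python3 - <<'E'
from h import *
from workcell import manip
s=manip.observe()
R=Ro.from_euler("xyz",[np.pi,0,1.57]).as_matrix()
print(move(s["eef_pos"],s["tcp_rot"],[.44,0,.28],R))
E
```

```text
[-1.2000e-02 -1.5000e-02 -1.5403e+01  1.4291e+01 -1.5037e+01 -1.7740e+00]
```

>>> apply_moves:
  series:
    - [0, 0, -15.4, 14.3, -15, -1.8, 1]
    - [0, 0, -15.4, 14.3, -15, -1.8, 1]
    - [0, 0, -15.4, 14.3, -15, -1.8, 1]
    - [0, 0, -15.4, 14.3, -15, -1.8, 1]
    - [0, 0, -15.4, 14.3, -15, -1.8, 1]
    - [0, 0, -15.4, 14.3, -15, -1.8, 1]
    - [0, 0, -15.4, 14.3, -15, -1.8, 1]
    - [0, 0, -15.4, 14.3, -15, -1.8, 1]
    - [0, 0, -15.4, 14.3, -15, -1.8, 1]
    - [0, 0, -15.4, 14.3, -15, -1.8, 1]
    - [0, 0, -15.4, 14.3, -15, -1.8, 1]
    - [0, 0, -15.4, 14.3, -15, -1.8, 1]
    - [0, 0, -15.4, 14.3, -15, -1.8, 1]
    - [0, 0, -15.4, 14.3, -15, -1.8, 1]
    - [0, 0, -15.4, 14.3, -15, -1.8, 1]
    - [0, 0, -15.4, 14.3, -15, -1.8, 1]
    - [0, 0, -15.4, 14.3, -15, -1.8, 1]
    - [0, 0, -15.4, 14.3, -15, -1.8, 1]

```text
time_s: 1.6
eef_pos: [0.44, -0.0014, 0.2801]
tcp_rot: [-3.14, 0.0, 1.571]
ft_force: [0.1, -0.1, 0.5]
grip_width: 0.093
finger_force: 0.0
```

```bash
cat >> h.py <<'E'
def hold(yaw,tilt=.45):
    hx=np.array([np.cos(yaw),np.sin(yaw),0]);hy=np.array([-np.sin(yaw),np.cos(yaw),0])
    a=-np.sin(tilt)*hx+[0,0,np.cos(tilt)]
    return a,np.stack([hy,np.cross(-a,hy),-a],1)
E
python3 - <<'E'
from h import *
from workcell import manip
s=manip.observe()
d=manip.snapshot("wrist");np.savez("w1.npz",**d);cv2.imwrite("pics/w1.png",d["frame"][:,:,::-1])
print("cam",(-d["R"].T@d["t"]).round(3),d["R"].round(3).tolist())
print("bearing at",proj(d,[[.492,.007,.045]]))
a,R=hold(.59)
print(a,move(s["eef_pos"],s["tcp_rot"],np.array([.596,.329,.046])+.12*a,R))
E
```

```text
cam [0.44  0.07  0.438] [[1.0, 0.0, -0.0], [0.0, -0.967, 0.255], [-0.0, -0.255, -0.967]]
bearing at [[321.40232678 176.18247048]]
[-0.36143056 -0.24199787  0.9004471 ] [-5.023  1.519 -6.642 10.046  3.764  4.194]
```

View pics/w1.png

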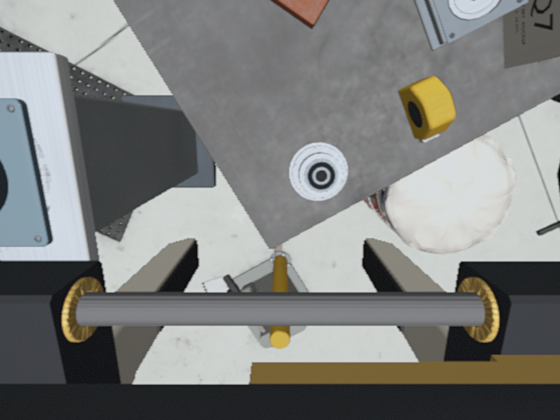

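The wrist view shows the bearing at (320,175), where I predicted it. The tape is at (427,108) and the large holder at (470,15). Next move: pre-grasp above the medium holder.

>>> apply_moves:
  series:
    - [-5, 1.5, -6.6, 10, 3.8, 2.2, 0.5]
    - [-5, 1.5, -6.6, 10, 3.8, 2.2, 0.5]
    - [-5, 1.5, -6.6, 10, 3.8, 2.2, 0.5]
    - [-5, 1.5, -6.6, 10, 3.8, 2.2, 0.5]
    - [-5, 1.5, -6.6, 10, 3.8, 2.2, 0.5]
    - [-5, 1.5, -6.6, 10, 3.8, 2.2, 0.5]
    - [-5, 1.5, -6.6, 10, 3.8, 4.2, 0.5]
    - [-5, 1.5, -6.6, 10, 3.8, 4.2, 0.5]
    - [-5, 1.5, -6.6, 10, 3.8, 4.2, 0.5]
    - [-5, 1.5, -6.6, 10, 3.8, 4.2, 0.5]
    - [-5, 1.5, -6.6, 10, 3.8, 4.2, 0.5]
    - [-5, 1.5, -6.6, 10, 3.8, 4.2, 0.5]
    - [-5, 1.5, -6.6, 10, 3.8, 4.2, 0.5]

```text
time_s: 2.73
eef_pos: [0.556, 0.2968, 0.1564]
tcp_rot: [2.69, 0.002, 2.153]
ft_force: [0.3, -0.2, 0.2]
grip_width: 0.0465
finger_force: 0.0
```

```bash
python3 - <<'E'
from h import *
from workcell import manip
s=manip.observe();print(s["eef_pos"],s["tcp_rot"],s["grip_width"])
d=manip.snapshot("wrist");np.savez("w2.npz",**d);cv2.imwrite("pics/w2.png",d["frame"][:,:,::-1])
a,R=hold(.59);C=np.array([.596,.329,.046])
print(proj(d,[C,C+.03*a]))
P=pts(d)
m=(np.hypot(P[...,0]-.6,P[...,1]-.33)<.05)&(P[...,2]>.02)&(P[...,2]<.065)&(d["z_map"]>.1)
c,n=plane(P[m]);print(m.sum(),c.round(4),n.round(3),"tilt",np.arccos(n[2]).round(3),"yaw",np.arctan2(-n[1],-n[0]).round(3), "z at C",(c[2]-(n[0]*(C-c)[0]+n[1]*(C-c)[1])/n[2]).round(4))
# knob top: points 30mm above the plane
h=(P-c)@n; k=(abs(h-.03)<.003)&(np.linalg.norm(P-C-.03*n,axis=2)<.02);print("knob top",k.sum(),np.median(P[k],0).round(4),(np.median(P[k],0)-.03*n).round(4), np.median(h[k]))
E
```

```text
[0.55596332 0.29677182 0.1563944 ] [2.69022788e+00 1.77289507e-03 2.15318551e+00] 0.046511065481495764
[[277.40256417 199.37690828]
 [277.18455361 207.96514905]]
6304 [0.5958 0.3308 0.0461] [-0.362 -0.243  0.9  ] tilt 0.451 yaw 0.59 z at C 0.0457
knob top 353 [0.5855 0.3225 0.0731] [0.5963 0.3297 0.0461] 0.029904559643270913
```

View pics/w2.png

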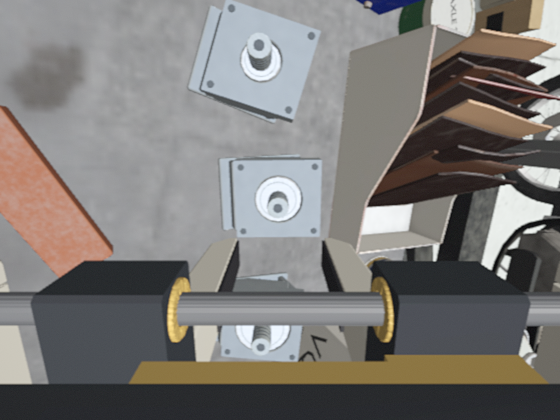

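The wrist view shows the medium disc centred at (278,199), its plate tilted 0.451 rad with yaw 0.59. The small driver is at (262,58), the large one at (262,330) and the file box on the right. Before descending I'll check the gripper body's clearance to the box.

```bash
python3 - <<'E'
from h import *
from workcell import manip
s=manip.observe()
a,R=hold(.59);C=np.array([.5962,.3295,.0461])
T=C+.0115*a
print("move",move(s["eef_pos"],s["tcp_rot"],T,R))
for n in("top0.npz","w2.npz","side0.npz"):
    d=load(n);P=pts(d)[d["z_map"]>.2 if n!="w2.npz" else d["z_map"]>.19]
    L=(P-T)@R   # tool coords
    b=(abs(L[:,0])<.05)&(abs(L[:,1])<.11)&(L[:,2]<-.05)&(L[:,2]>-.25)&(P[:,2]<.3)
    w=(abs(L[:,0])<.05)&(L[:,1]>.02)&(L[:,1]<.13)&(abs(L[:,2])<.3)
    print(n,b.sum(),L[b][:5].round(3), "closest box pts z:",np.sort(L[w][:,2])[:5].round(3))
E
```

```text
move [ 0.019  0.056 -0.068  0.172 -0.061  3.678]
top0.npz 0 [] closest box pts z: [-0.018 -0.018 -0.015 -0.015 -0.014]
w2.npz 0 [] closest box pts z: [-0.015 -0.015 -0.015 -0.015 -0.015]
side0.npz 0 [] closest box pts z: [-0.017 -0.016 -0.015 -0.015 -0.014]
```

>>> apply_moves:
  series:
    - [0, 0.05, -0.05, 0.17, -0.06, 0.5, 0.5]
    - [0, 0.05, -0.05, 0.17, -0.06, 1.2, 0.5]
    - [0, 0.05, -0.05, 0.17, -0.06, 1.9, 0.5]
    - [0, 0.05, -0.05, 0.17, -0.06, 2.5, 0.5]
    - [0, 0.05, -0.05, 0.17, -0.06, 3, 0.5]
    - [0, 0.05, -0.05, 0.17, -0.06, 3.4, 0.5]
    - [0, 0.05, -0.05, 0.17, -0.06, 3.65, 0.5]
    - [0, 0.05, -0.05, 0.17, -0.06, 3.65, 0.5]
    - [0, 0.05, -0.05, 0.17, -0.06, 3.65, 0.5]

```text
time_s: 3.53
eef_pos: [0.5906, 0.3277, 0.0557]
tcp_rot: [2.692, -0.001, 2.161]
ft_force: [0.0, -0.2, -0.7]
grip_width: 0.0466
finger_force: 0.0
```

```bash
python3 - <<'E'
from h import *
from workcell import manip
s=manip.observe()
a,R=hold(.59);C=np.array([.5962,.3295,.0461])
R0=Ro.from_euler("xyz",s["tcp_rot"]).as_matrix()
print("disc top centre in tool",(R0.T@(C-s["eef_pos"])).round(4),"rot err deg",np.degrees(Ro.from_matrix(R0.T@R).as_rotvec()).round(2),s["ft_force"])
E
```

```text
disc top centre in tool [-0.0017  0.0009  0.0111] rot err deg [-0.03 -0.07 -0.02] [ 0.0059264  -0.21262852 -0.73837073]
```

>>> apply_moves:
  series:
    - [0, 0, 0, -0.055, 0.03, 0, 0.4]
    - [0, 0, 0, -0.055, 0.03, 0, 0.3]
    - [0, 0, 0, -0.055, 0.03, 0, 0.22]
    - [0, 0, 0, -0.055, 0.03, 0, 0.16]
    - [0, 0, 0, -0.055, 0.03, 0, 0.12]
    - [0, 0, 0, -0.055, 0.03, 0, 0.1]
    - [0, 0, 0, -0.055, 0.03, 0, 0.1]
    - [0, 0, 0, -0.055, 0.03, 0, 0.1]
    - [0, 0, 0, -0.055, 0.03, 0, 0.1]
  grip_force: 30

```text
time_s: 4.28
eef_pos: [0.592, 0.3271, 0.0561]
tcp_rot: [2.692, -0.001, 2.161]
ft_force: [-3.7, -3.2, 5.9]
grip_width: 0.0175
finger_force: 30.0
```

>>> apply_moves:
  series:
    - [0, 0, 0, 0, 0, -0.06, 0.1]
    - [0, 0, 0, 0, 0, -0.12, 0.1]
    - [0, 0, 0, 0, 0, -0.2, 0.1]
    - [0, 0, 0, 0, 0, -0.28, 0.1]

```text
time_s: 4.62
eef_pos: [0.5886, 0.325, 0.0629]
tcp_rot: [2.693, -0.002, 2.161]
ft_force: [0.4, -0.1, -1.6]
grip_width: 0.0175
finger_force: 30.0
```

Little resistance, so I'll keep drawing it out.

>>> apply_moves:
  series:
    - [0, 0, 0, 0, 0, -0.1, 0.1]
    - [0, 0, 0, 0, 0, -0.25, 0.1]
    - [0, 0, 0, 0, 0, -0.45, 0.1]
    - [0, 0, 0, 0, 0, -0.8, 0.1]
    - [0, 0, 0, 0, 0, -1.3, 0.1]
    - [0, 0, 0, 0, 0, -2, 0.1]
    - [0, 0, 0, 0, 0, -3, 0.1]
    - [0, 0, 0, 0, 0, -4, 0.1]
    - [0, 0, 0, 0, 0, -4, 0.1]
    - [0, 0, 0, 0, 0, -4, 0.1]

```text
time_s: 5.45
eef_pos: [0.5465, 0.2958, 0.1742]
tcp_rot: [2.688, 0.001, 2.161]
ft_force: [0.2, -0.5, -1.0]
grip_width: 0.0173
finger_force: 30.0
```

```bash
python3 - <<'E'
from h import *
from workcell import manip
s=manip.observe();R0=Ro.from_euler("xyz",s["tcp_rot"]).as_matrix()
print(s["grip_width"],s["ft_force"],s["eef_pos"])
d=manip.snapshot("wrist");np.savez("w3.npz",**d);cv2.imwrite("pics/w3.png",d["frame"][:,:,::-1])
L=(pts(d)-s["eef_pos"])@R0
m=(np.hypot(L[...,0],L[...,1])<.03)&(L[...,2]>0)&(L[...,2]<.05)&(d["z_map"]>.05)
print(m.sum()); c,n=plane(L[m]) if m.sum()>50 else (0,0);print(c,n)
# hub-overlook target: TCP tool-down yaw 1.57+, (.44,.0,.20)
for yaw in(1.6,):
    print(move(s["eef_pos"],s["tcp_rot"],[.47,.05,.22],Ro.from_euler("xyz",[np.pi,0,yaw]).as_matrix()))
E
```

```text
0.017284026022915466 [ 0.18124489 -0.489165   -0.95689649] [0.5464671  0.29584674 0.17420394]
1800
[0.01251775 0.00040742 0.01067068] [-0.74049069 -0.00457212  0.67205107]
[ 5.064 -1.453  6.318 -5.391 -5.334 -4.297]
```

View pics/w3.png

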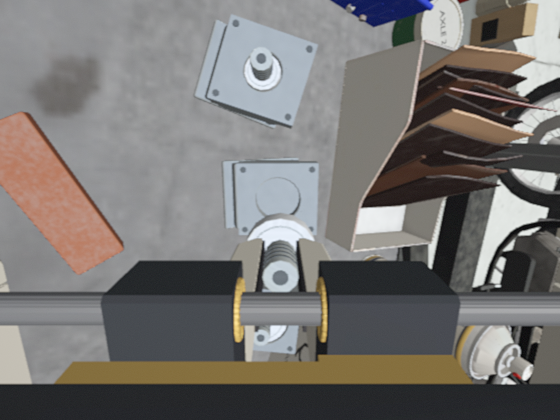

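The wrist view shows the disc held by its knob at (280,235), clear of the empty pocket at (278,195), with the other drivers still seated. I'll carry it over to look at the hub.

>>> apply_moves:
  series:
    - [2, -0.6, 2.5, -1, -1, -2, 0.1]
    - [5.1, -1.45, 6.3, -5.4, -5.3, -4.3, 0.1]
    - [5.1, -1.45, 6.3, -5.4, -5.3, -4.3, 0.1]
    - [5.1, -1.45, 6.3, -5.4, -5.3, -4.3, 0.1]
    - [5.1, -1.45, 6.3, -5.4, -5.3, -4.3, 0.1]
    - [5.1, -1.45, 6.3, -5.4, -5.3, -4.3, 0.1]
    - [5.1, -1.45, 6.3, -5.4, -5.3, -4.3, 0.1]
    - [5.1, -1.45, 6.3, -5.4, -5.3, -4.3, 0.1]
    - [5.1, -1.45, 6.3, -5.4, -5.3, -4.3, 0.1]
    - [5.1, -1.45, 6.3, -5.4, -5.3, -4.3, 0.1]
    - [5.1, -1.45, 6.3, -5.4, -5.3, -4.3, 0.1]
    - [5.1, -1.45, 6.3, -5.4, -5.3, -4.3, 0.1]

```text
time_s: 6.5
eef_pos: [0.4703, 0.0515, 0.2178]
tcp_rot: [-3.133, 0.001, 1.604]
ft_force: [-0.4, 0.4, -1.7]
grip_width: 0.0175
finger_force: 30.0
```

```bash
python3 - <<'E'
from h import *
from workcell import manip
s=manip.observe();R0=Ro.from_euler("xyz",s["tcp_rot"]).as_matrix()
print(s["eef_pos"],s["tcp_rot"],s["ft_force"])
d=manip.snapshot("wrist");np.savez("w4.npz",**d);cv2.imwrite("pics/w4.png",d["frame"][:,:,::-1])
P=pts(d);L=(P-s["eef_pos"])@R0
# held disc: top face points
m=(np.hypot(L[...,0],L[...,1])<.024)&(L[...,0]>.009)&(abs(L[...,2]-.011)<.004)
print("face",m.sum(),L[m].mean(0).round(4),end=' ');c,n=plane(L[m]);print(c.round(4),n.round(3))
# rim circle: silhouette of all disc points
m=(np.hypot(L[...,0],L[...,1])<.03)&(L[...,2]>.004)&(L[...,2]<.03)
q=L[m];print("extents",q.min(0).round(4),q.max(0).round(4))
for nm,D in(("w4",d),("top",load("top0.npz")),("w1",load("w1.npz"))):
    P=pts(D);z=P[...,2];near=np.hypot(P[...,0]-.492,P[...,1]-.008)<.05
    for lo,hi in((.043,.048),(.038,.0428),(.014,.024)):
        k=(near&(z>lo)&(z<hi)).astype(np.uint8)
        cs=cv2.findContours(k,cv2.RETR_EXTERNAL,cv2.CHAIN_APPROX_NONE)[0]
        if not cs: continue
        cnt=max(cs,key=len)[:,0]
        X=P[cnt[:,1],cnt[:,0]][:,:2]
        if len(cnt)<8: continue
        (x,y),r=cv2.minEnclosingCircle(X.astype(np.float32))
        A=np.c_[2*X,np.ones(len(X))];sol=np.linalg.lstsq(A,(X**2).sum(1),rcond=None)[0]
        print(nm,lo,k.sum(),"lsq",sol[:2].round(4),np.sqrt(sol[2]+sol[0]**2+sol[1]**2).round(4),"enc",round(x,4),round(y,4),round(r,4),"z",np.median(z[k>0]).round(4))
E
```

```text
[0.47027509 0.05148399 0.21781207] [-3.13319496e+00  1.38438611e-03  1.60372132e+00] [-0.35571606  0.39761983 -1.67157946]
face 1003 [0.014  0.0003 0.0113] [0.014  0.0003 0.0112] [-0.151  0.004  0.989]
extents [ 0.0016 -0.0191  0.0041] [0.0206 0.0196 0.0246]
w4 0.043 239 lsq [0.4963 0.0123] 0.015 enc 0.498 0.0138 0.0197 z 0.0448
w4 0.038 352 lsq [0.4933 0.0101] 0.0234 enc 0.4962 0.0138 0.0269 z 0.0407
w4 0.014 699 lsq [0.492  0.0087] 0.0343 enc 0.4921 0.0088 0.0392 z 0.0209
top 0.043 335 lsq [0.4908 0.0057] 0.0203 enc 0.4892 0.004 0.0242 z 0.0448
top 0.038 279 lsq [0.4905 0.0067] 0.0265 enc 0.4899 0.0065 0.0283 z 0.0405
top 0.014 383 lsq [0.4901 0.0069] 0.0363 enc 0.4904 0.0068 0.0396 z 0.0203
w1 0.043 876 lsq [0.4919 0.008 ] 0.0206 enc 0.492 0.0079 0.0215 z 0.045
w1 0.038 596 lsq [0.4919 0.0081] 0.0272 enc 0.492 0.0077 0.0281 z 0.0407
w1 0.014 813 lsq [0.4919 0.0081] 0.0366 enc 0.4921 0.008 0.0394 z 0.0209
```

View pics/w4.png

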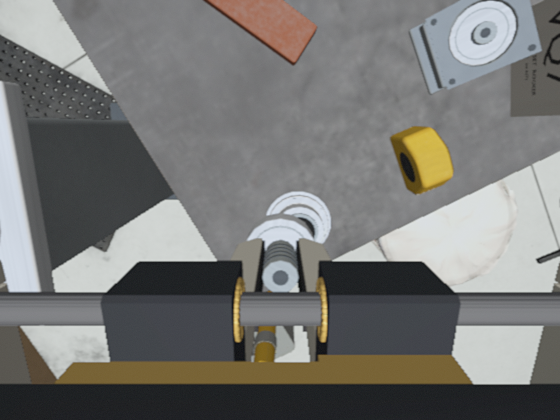

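The wrist view shows the held disc at (283,235), partly covering the hub at (300,215). The fitted face normal hints at a tilt about the closing axis, so I'll check that.

```bash
python3 - <<'E'
from h import *
for nm,pos,rpy in(("w3.npz",[.5464671,.29584674,.17420394],[2.688,.001,2.161]),("w4.npz",[.47027509,.05148399,.21781207],[-3.13319496,.00138438,1.60372])):
    d=load(nm);R0=Ro.from_euler("xyz",rpy).as_matrix();L=(pts(d)-pos)@R0
    for y0 in(-.008,0,.008):
        print(nm,y0,[(x,np.median(L[m][:,2]).round(4),m.sum()) for x in np.arange(.008,.025,.002) if (m:=(abs(L[...,0]-x)<.001)&(abs(L[...,1]-y0)<.004)&(abs(L[...,2]-.013)<.013)).sum()>2])
    # knob top
    m=(np.hypot(L[...,0],L[...,1])<.012)&(abs(L[...,2]+.019)<.006);q=L[m];print("knobtop",m.sum(),q.mean(0).round(4),[c.round(3) for c in plane(q)], np.percentile(q,[2,98],axis=0).round(4))
E
```

```text
w3.npz -0.008 [(np.float64(0.008), np.float64(0.0103), np.int64(49)), (np.float64(0.01), np.float64(0.0102), np.int64(74)), (np.float64(0.012), np.float64(0.011), np.int64(47)), (np.float64(0.014), np.float64(0.0111), np.int64(48)), (np.float64(0.016), np.float64(0.0116), np.int64(65)), (np.float64(0.018000000000000002), np.float64(0.0127), np.int64(66)), (np.float64(0.02), np.float64(0.017), np.int64(20))]
w3.npz 0 [(np.float64(0.008), np.float64(0.007), np.int64(124)), (np.float64(0.01), np.float64(0.0109), np.int64(43)), (np.float64(0.012), np.float64(0.0107), np.int64(47)), (np.float64(0.014), np.float64(0.0106), np.int64(49)), (np.float64(0.016), np.float64(0.0113), np.int64(53)), (np.float64(0.018000000000000002), np.float64(0.0113), np.int64(48)), (np.float64(0.02), np.float64(0.0158), np.int64(101))]
w3.npz 0.008 [(np.float64(0.008), np.float64(0.0101), np.int64(66)), (np.float64(0.01), np.float64(0.0107), np.int64(63)), (np.float64(0.012), np.float64(0.0108), np.int64(45)), (np.float64(0.014), np.float64(0.0111), np.int64(49)), (np.float64(0.016), np.float64(0.0114), np.int6
[... 986 characters left out ...]
), (np.float64(0.018000000000000002), np.float64(0.0111), np.int64(52)), (np.float64(0.02), np.float64(0.0153), np.int64(104))]
w4.npz 0.008 [(np.float64(0.008), np.float64(0.0099), np.int64(60)), (np.float64(0.01), np.float64(0.0104), np.int64(66)), (np.float64(0.012), np.float64(0.0106), np.int64(46)), (np.float64(0.014), np.float64(0.0111), np.int64(51)), (np.float64(0.016), np.float64(0.0114), np.int64(55)), (np.float64(0.018000000000000002), np.float64(0.0126), np.int64(69)), (np.float64(0.02), np.float64(0.0166), np.int64(34))]
knobtop 1163 [ 0.0012  0.0001 -0.0184] [array([ 0.001,  0.   , -0.019]), array([-0.048,  0.004,  0.999])] [[-0.0075 -0.0085 -0.0233]
 [ 0.0083  0.0088 -0.0133]]
```

The disc leans about 2.6° about the closing axis; wrist views 3 and 4 agree. I'll correct this with the tool orientation and stop 12 mm above the bearing.

```bash
cat >> h.py <<'E'
def place(v,u,yaw,target):
    R=Ro.from_euler("xyz",[np.pi,0,yaw]).as_matrix()
    w=R@v;ax=np.cross(w,[0,0,1]);R=Ro.from_rotvec(ax/np.linalg.norm(ax)*np.arcsin(np.linalg.norm(ax))).as_matrix()@R
    return np.array(target)-R@u,R
E
python3 - <<'E'
from h import *
from workcell import manip
s=manip.observe()
v=np.array([.045,-.003,-.999]);v/=np.linalg.norm(v);u=np.array([.0003,.0002,-.0187])-.044*v
p,R=place(v,u,1.6,[.4919,.008,.057]);print(u,p,move(s["eef_pos"],s["tcp_rot"],p,R))
E
```

```text
[-0.00167997  0.000332    0.02525523] [0.49162817 0.00853407 0.08230613] [-0.061  0.533  0.041 -1.445  0.701  4.517]
```

>>> apply_moves:
  series:
    - [-0.06, 0.53, 0.04, -0.8, 0.4, 0.6, 0.1]
    - [-0.06, 0.53, 0.04, -1.44, 0.7, 1.2, 0.1]
    - [-0.06, 0.53, 0.04, -1.44, 0.7, 2, 0.1]
    - [-0.06, 0.53, 0.04, -1.44, 0.7, 2.8, 0.1]
    - [-0.06, 0.53, 0.04, -1.44, 0.7, 3.5, 0.1]
    - [-0.06, 0.53, 0.04, -1.44, 0.7, 4, 0.1]
    - [-0.06, 0.53, 0.04, -1.44, 0.7, 4.4, 0.1]
    - [-0.06, 0.53, 0.04, -1.44, 0.7, 4.5, 0.1]
    - [-0.06, 0.53, 0.04, -1.44, 0.7, 4.5, 0.1]
    - [-0.06, 0.53, 0.04, -1.44, 0.7, 4.5, 0.1]

```text
time_s: 7.38
eef_pos: [0.4922, 0.0079, 0.0836]
tcp_rot: [-3.14, -0.044, 1.599]
ft_force: [-0.5, 0.7, -0.1]
grip_width: 0.0173
finger_force: 30.0
```

```bash
python3 - <<'E'
from h import *
from workcell import manip
s=manip.observe();print({k:np.round(s[k],4) for k in("eef_pos","tcp_rot","ft_force","grip_width")})
R0=Ro.from_euler("xyz",s["tcp_rot"]).as_matrix()
D={n:manip.snapshot(n) for n in("wrist","side","top")}
for n in D: np.savez(n+"5.npz",**D[n])
d=D["wrist"];P=pts(d);L=(P-s["eef_pos"])@R0
m=(np.hypot(L[...,0],L[...,1])<.012)&(abs(L[...,2]+.019)<.006);q=L[m];print("knobtop tool",[c.round(4) for c in plane(q)])
m=(abs(P[...,2]-.071)<.0015)&(np.hypot(P[...,0]-.492,P[...,1]-.008)<.03);print("face",m.sum(),[c.round(4) for c in plane(P[m])])
def circ(X):
    sol=np.linalg.lstsq(np.c_[2*X,np.ones(len(X))],(X**2).sum(1),rcond=None)[0];return sol[:2].round(4),np.sqrt(sol[2]+sol[0]**2+sol[1]**2).round(4)
f=d["frame"]
crops=[]
for n in("side","wrist","top"):
    c=proj(D[n],np.array([[.4919,.008,.055]]))[0].astype(int)
    w=45;x0,y0=max(0,c[0]-w),max(0,c[1]-w);crops.append(cv2.resize(D[n]["frame"][y0:y0+90,x0:x0+90,::-1],(266,266),interpolation=cv2.INTER_CUBIC));print(n,c,x0,y0)
cv2.imwrite("pics/c5.png",np.hstack(crops))
E
```

```text
{'eef_pos': array([0.4922, 0.0079, 0.0836]), 'tcp_rot': array([-3.1396, -0.0443,  1.599 ]), 'ft_force': array([-0.4726,  0.7305, -0.1209]), 'grip_width': np.float64(0.0173)}
knobtop tool [array([ 0.0006,  0.0001, -0.0186]), array([-0.0484,  0.0061,  0.9988])]
face 276 [array([0.4927, 0.0228, 0.0717]), array([0.0016, 0.0669, 0.9978])]
side [281 180] 236 135
wrist [279 242] 234 197
top [380 194] 335 149
```

View pics/c5.png

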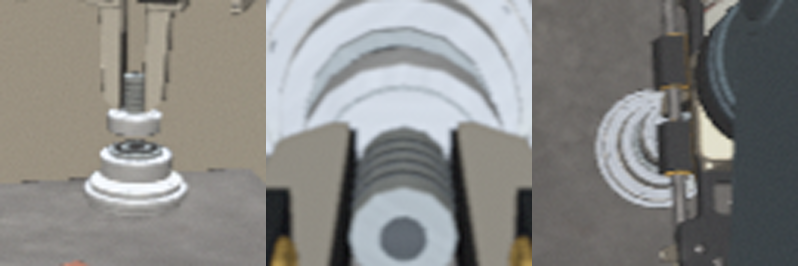

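The side crop shows the disc at (134,123) above the bearing at (137,148), a little left of centre. I'll measure that offset from the side-view silhouettes.

```bash
python3 - <<'E'
from h import *
d=load("side5.npz");f=d["frame"].astype(int)
sat=f[...,2]-f[...,0]  # grey/blue metal vs brown wall
# subpixel edges by threshold per row
rows=[(v,[int(x) for x in np.where(sat[v,255:310]>-8)[0][[0,-1]]+255] if (sat[v,255:310]>-8).any() else None) for v in range(160,205)]
print(rows)
for z in(.071,.064,.057,.045,.041,.02,0):print(z,proj(d,np.array([[.4919,.008,z]])).round(1), end=' ')
print(proj(d,np.array([[.4939,.008,.05]]))-proj(d,np.array([[.4919,.008,.05]])))
for n in("side5","side0"):
  D=load(n+".npz");P=pts(D)
  k=(np.hypot(P[...,0]-.492,P[...,1]-.008)<.05)&(P[...,2]>.015);q=P[k]
  for lo,hi in((.015,.024),(.03,.0405),(.041,.047),(.059,.07)):
    g=q[(q[:,2]>lo)&(q[:,2]<hi)]
    if len(g)>5:
      e=D["R"][0];t=g@e;print(n,lo,len(g),"lateral mid",((np.percentile(t,1)+np.percentile(t,99))/2).round(4),"half",((np.percentile(t,99)-np.percentile(t,1))/2).round(4),"expected for .4919,.008",np.round(np.array([.4919,.008,(lo+hi)/2])@e,4))
E
```

```text
[(160, [277, 284]), (161, [277, 284]), (162, [277, 284]), (163, [277, 284]), (164, [277, 284]), (165, [277, 284]), (166, [277, 284]), (167, [277, 284]), (168, [277, 284]), (169, [277, 284]), (170, [277, 283]), (171, [277, 283]), (172, [273, 289]), (173, [272, 290]), (174, [272, 290]), (175, [273, 289]), (176, [273, 289]), (177, [273, 289]), (178, [273, 289]), (179, [274, 289]), (180, [276, 287]), (181, None), (182, [279, 283]), (183, [274, 288]), (184, [272, 290]), (185, [271, 292]), (186, [270, 293]), (187, [270, 293]), (188, [270, 293]), (189, [271, 293]), (190, [271, 293]), (191, [271, 293]), (192, [270, 309]), (193, [267, 309]), (194, [266, 309]), (195, [262, 309]), (196, [259, 309]), (197, [255, 309]), (198, [255, 309]), (199, [255, 309]), (200, [255, 309]), (201, [255, 309]), (202, [255, 309]), (203, [255, 309]), (204, [255, 309])]
0.071 [[281.1 174.1]] 0.064 [[281.1 177.1]] 0.057 [[281.1 180. ]] 0.045 [[281. 185.]] 0.041 [[281.  186.7]] 0.02 [[280.9 195.3]] 0 [[280.8 203.5]] [[-0.83398915 -0.08219363]]
side5 0.015 177 lateral mid -0.4717 half 0.0361 expected for .4919,.008 -0.4726
side5 0.03 102 lateral mid -0.4712 half 0.0264 expected for .4919,.008 -0.4725
side5 0.041 148 lateral mid -0.4716 half 0.0259 expected for .4919,.008 -0.4724
side5 0.059 66 lateral mid -0.4736 half 0.0193 expected for .4919,.008 -0.4722
side0 0.015 171 lateral mid -0.4711 half 0.036 expected for .4919,.008 -0.4726
side0 0.03 104 lateral mid -0.4712 half 0.0264 expected for .4919,.008 -0.4725
side0 0.041 143 lateral mid -0.4712 half 0.0255 expected for .4919,.008 -0.4724
```

```bash
cat > fit.py <<'E'
from h import *
from scipy.optimize import least_squares
def arc(D,lo,hi,r,c0,zp,ymin):
    P=pts(D);m=((P[...,2]>lo)&(P[...,2]<hi)&(np.hypot(P[...,0]-c0[0],P[...,1]-c0[1])<r+.006)&(D["z_map"]>.1)).astype(np.uint8)
    m=cv2.morphologyEx(m,cv2.MORPH_CLOSE,np.ones((3,3)))
    cnt=max(cv2.findContours(m,cv2.RETR_EXTERNAL,cv2.CHAIN_APPROX_NONE)[0],key=len)[:,0]
    X=np.array([onz(D,u,v,zp)[:2] for u,v in cnt]);X=X[(X[:,1]>c0[1]+ymin)&(abs(np.hypot(*(X-c0).T)-r)<.004)]
    g=least_squares(lambda p:np.hypot(X[:,0]-p[0],X[:,1]-p[1])-p[2],[*c0,r],loss="soft_l1",f_scale=.0005)
    g2=least_squares(lambda p:np.hypot(X[:,0]-p[0],X[:,1]-p[1])-r,[*c0],loss="soft_l1",f_scale=.0005)
    return len(X),g.x.round(4),g2.x.round(4)
E
python3 - <<'E'
from fit import *
d=load("wrist5.npz");c=np.array([.4919,.008])
print("disc",arc(d,.0675,.074,.021,c,.0713,.004))
print("hubtop",arc(d,.038,.047,.028,c,.041,.006))
print("flange",arc(d,.012,.024,.040,c,.018,.01))
R0=Ro.from_euler("xyz",[-3.1396,-.0443,1.599]).as_matrix()
print("disc predicted",np.array([.4922,.0079,.0836])+R0@[-.00168,.00033,.02526],np.array([.4922,.0079,.0836])+R0@[-.001,.0003,.0113],"knobtop",np.array([.4922,.0079,.0836])+R0@[.0006,.0001,-.0186])
w=load("w1.npz");print("w1",arc(w,.0425,.048,.0215,c,.045,-1),arc(w,.038,.0475,.028,c,.041,-1))
E
```

```text
disc (97, array([0.4922, 0.01  , 0.0194]), array([0.4923, 0.0081]))
hubtop (100, array([0.4914, 0.0088, 0.0272]), array([0.4914, 0.0078]))
flange (125, array([0.4915, 0.0095, 0.0385]), array([0.4915, 0.0076]))
disc predicted [0.49249534 0.00734844 0.05828978] [0.49249143 0.00740946 0.07226623] knobtop [0.49234333 0.00767967 0.10220809]
w1 (101, array([0.4919, 0.0082, 0.0207]), array([0.492 , 0.0082])) (121, array([0.4918, 0.0083, 0.0272]), array([0.4917, 0.0082]))
```

Fitted in one wrist image, the disc sits 0.9 mm too far in +x and about 0.4 mm in +y. The side view agrees. I'll correct this and then lower in steps.

```bash
python3 - <<'E'
from h import *
R0=Ro.from_euler("xyz",[-3.1396,-.0443,1.599]).as_matrix()
for dz in(0,.008,.012,.0135):print(dz,(R0.T@[-.001,-.0003,-dz]/.03).round(3))
E
```

```text
0 [-0.009 -0.034 -0.   ]
0.008 [-0.021 -0.033  0.266]
0.012 [-0.027 -0.033  0.399]
0.0135 [-0.029 -0.033  0.449]
```

>>> apply_moves:
  series:
    - [0, 0, 0, -0.01, -0.034, 0, 0.1]
    - [0, 0, 0, -0.015, -0.034, 0.1, 0.1]
    - [0, 0, 0, -0.02, -0.034, 0.2, 0.1]
    - [0, 0, 0, -0.023, -0.034, 0.27, 0.1]
    - [0, 0, 0, -0.025, -0.034, 0.33, 0.1]
    - [0, 0, 0, -0.025, -0.034, 0.36, 0.1]
    - [0, 0, 0, -0.025, -0.034, 0.36, 0.1]
    - [0, 0, 0, -0.025, -0.034, 0.36, 0.1]
    - [0, 0, 0, -0.025, -0.034, 0.36, 0.1]

```text
time_s: 8.28
eef_pos: [0.4908, 0.0073, 0.0724]
tcp_rot: [-3.139, -0.044, 1.598]
ft_force: [0.2, -0.1, -1.1]
grip_width: 0.0173
finger_force: 30.0
```

```bash
python3 - <<'E'
from fit import *
from workcell import manip
s=manip.observe();print({k:np.round(s[k],4) for k in("eef_pos","tcp_rot","ft_force","grip_width")})
d=manip.snapshot("wrist");np.savez("wrist6.npz",**d);c=np.array([.4915,.0077])
P=pts(d);m=(abs(P[...,2]-.060)<.0025)&(np.hypot(P[...,0]-.492,P[...,1]-.008)<.0195)&(P[...,1]>.018);print("face z",np.median(P[m],0).round(4))
print("disc",arc(d,.056,.064,.021,c,.0605,.004))
print("hubtop",arc(d,.038,.046,.028,c,.041,.006))
print("flange",arc(d,.012,.024,.040,c,.018,.01))
sd=manip.snapshot("side");np.savez("side6.npz",**sd);f=sd["frame"].astype(int);sat=f[...,2]-f[...,0]
print([(v,*(np.where(sat[v,255:310]>-8)[0][[0,-1]]+255)) for v in range(172,196) if (sat[v,255:310]>-8).any()])
E
```

```text
{'eef_pos': array([0.4908, 0.0073, 0.0724]), 'tcp_rot': array([-3.139 , -0.0444,  1.5983]), 'ft_force': array([ 0.1814, -0.1267, -1.1028]), 'grip_width': np.float64(0.0173)}
face z [0.4927 0.0218 0.0618]
disc (96, array([0.4909, 0.0096, 0.0194]), array([0.491 , 0.0076]))
hubtop (107, array([0.4914, 0.0089, 0.0271]), array([0.4914, 0.0079]))
flange (134, array([0.4915, 0.0097, 0.0383]), array([0.4914, 0.0077]))
[(172, np.int64(278), np.int64(284)), (173, np.int64(278), np.int64(284)), (174, np.int64(278), np.int64(284)), (175, np.int64(278), np.int64(284)), (176, np.int64(277), np.int64(284)), (177, np.int64(273), np.int64(290)), (178, np.int64(273), np.int64(291)), (179, np.int64(274), np.int64(290)), (180, np.int64(274), np.int64(290)), (181, np.int64(274), np.int64(290)), (182, np.int64(274), np.int64(290)), (183, np.int64(274), np.int64(290)), (184, np.int64(272), np.int64(290)), (185, np.int64(271), np.int64(292)), (186, np.int64(270), np.int64(293)), (187, np.int64(270), np.int64(293)), (188, np.int64(270), np.int64(293)), (189, np.int64(271), np.int64(293)), (190, np.int64(271), np.int64(293)), (191, np.int64(271), np.int64(293)), (192, np.int64(270), np.int64(309)), (193, np.int64(267), np.int64(309)), (194, np.int64(266), np.int64(309)), (195, np.int64(265), np.int64(309))]
```

Centred to about 0.4 mm in both views with roughly 2 mm to go. I'll lower gently until contact.

>>> apply_moves:
  series:
    - [0, 0, 0, 0, 0.01, 0.01, 0.1]
    - [0, 0, 0, 0, 0.01, 0.025, 0.1]
    - [0, 0, 0, -0.002, 0.01, 0.04, 0.1]
    - [0, 0, 0, -0.002, 0.01, 0.05, 0.1]
    - [0, 0, 0, -0.002, 0.01, 0.05, 0.1]

```text
time_s: 8.8
eef_pos: [0.491, 0.0073, 0.0708]
tcp_rot: [-3.139, -0.044, 1.598]
ft_force: [-0.3, -0.5, -1.6]
grip_width: 0.0176
finger_force: 30.0
```

>>> apply_moves:
  series:
    - [0, 0, 0, 0, 0, 0.01, 0.1]
    - [0, 0, 0, 0, 0, 0.02, 0.1]
    - [0, 0, 0, 0, 0, 0.02, 0.1]

```text
time_s: 9.05
eef_pos: [0.4911, 0.0074, 0.0706]
tcp_rot: [-3.139, -0.044, 1.598]
ft_force: [-1.7, 0.9, 4.3]
grip_width: 0.0174
finger_force: 30.0
```

Contact, about 5 N. I'll press a hair more, ease the grip so it seats flat, then check.

>>> apply_moves:
  series:
    - [0, 0, 0, 0, 0, 0.01, 0.1]
    - [0, 0, 0, 0, 0, 0.01, 0.1]
    - [0, 0, 0, 0, 0, 0.01, 0.1]
    - [0, 0, 0, 0, 0, 0.01, 0.1]
  grip_force: 6

```text
time_s: 9.38
eef_pos: [0.4912, 0.0075, 0.0702]
tcp_rot: [-3.139, -0.045, 1.598]
ft_force: [-1.2, 2.1, 4.4]
grip_width: 0.0181
finger_force: 6.0
```

```bash
python3 - <<'E'
from fit import *
from workcell import manip
s=manip.observe();print({k:np.round(s[k],4) for k in("eef_pos","ft_force","grip_width","finger_force")})
d=manip.snapshot("wrist");c=np.array([.4915,.0077])
print("disc",arc(d,.0545,.0625,.021,c,.059,.004),"hubtop",arc(d,.038,.046,.028,c,.041,.006),"flange",arc(d,.012,.024,.040,c,.018,.01))
sd=manip.snapshot("side");f=sd["frame"].astype(int);sat=f[...,2]-f[...,0]
print([(v,*(np.where(sat[v,255:310]>-8)[0][[0,-1]]+255)) for v in range(174,194) if (sat[v,255:310]>-8).any()])
E
```

```text
{'eef_pos': array([0.4912, 0.0075, 0.0702]), 'ft_force': array([-1.2085,  2.1218,  4.4144]), 'grip_width': np.float64(0.0181), 'finger_force': np.float64(6.0018)}
disc (94, array([0.4913, 0.0097, 0.0194]), array([0.4914, 0.0077])) hubtop (108, array([0.4914, 0.0088, 0.0272]), array([0.4914, 0.0078])) flange (137, array([0.4915, 0.0098, 0.0382]), array([0.4915, 0.0077]))
[(174, np.int64(277), np.int64(284)), (175, np.int64(277), np.int64(284)), (176, np.int64(278), np.int64(284)), (177, np.int64(277), np.int64(284)), (178, np.int64(273), np.int64(290)), (179, np.int64(273), np.int64(291)), (180, np.int64(273), np.int64(290)), (181, np.int64(274), np.int64(290)), (182, np.int64(274), np.int64(290)), (183, np.int64(274), np.int64(290)), (184, np.int64(273), np.int64(290)), (185, np.int64(271), np.int64(292)), (186, np.int64(270), np.int64(293)), (187, np.int64(270), np.int64(293)), (188, np.int64(270), np.int64(293)), (189, np.int64(271), np.int64(293)), (190, np.int64(271), np.int64(293)), (191, np.int64(271), np.int64(293)), (192, np.int64(270), np.int64(309)), (193, np.int64(267), np.int64(309))]
```

Concentric within 0.1 mm in the wrist view. Releasing now and backing off.

>>> apply_moves:
  series:
    - [0, 0, 0, 0, 0, 0, 0.22]
    - [0, 0, 0, 0, 0, 0, 0.26]
    - [0, 0, 0, 0, 0, 0, 0.32]
    - [0, 0, 0, 0, 0, 0, 0.4]
    - [0, 0, 0, 0, 0, 0, 0.45]
    - [0, 0, 0, 0, 0, 0, 0.45]
    - [0, 0, 0, 0, 0, -0.2, 0.45]
    - [0, 0, 0, 0, 0, -0.6, 0.45]
    - [0, 0, 0, 0, 0, -1.2, 0.45]
    - [0, 0, 0, 0, 0, -2, 0.45]
    - [0, 0, 0, 0, 0, -3, 0.45]
    - [0, 0, 0, 0, 0, -4, 0.45]
    - [0, 0, 0, -1, 0, -5, 0.45]
    - [0, 0, 0, -2, 0, -5, 0.45]
    - [0, 0, 0, -3, 0, -5, 0.45]
    - [0, 0, 0, -3, 0, -5, 0.45]
    - [0, 0, 0, -3, 0, -5, 0.45]

```text
time_s: 10.9
eef_pos: [0.494, -0.0904, 0.2161]
tcp_rot: [-3.139, -0.044, 1.595]
ft_force: [-0.6, -0.0, -0.3]
grip_width: 0.0421
finger_force: 0.0
```

```bash
python3 - <<'E'
from fit import *
from workcell import manip
s=manip.observe();print(s["eef_pos"],s["ft_force"],s["joint_velocities"].round(3))
d=manip.snapshot("wrist");c=np.array([.4915,.0077]);P=pts(d)
m=(abs(P[...,2]-.059)<.004)&(np.hypot(P[...,0]-c[0],P[...,1]-c[1])<.019);print("face",[x.round(4) for x in plane(P[m])])
print("disc",arc(d,.0555,.0625,.021,c,.059,-1),"hubtop",arc(d,.038,.046,.028,c,.041,-1),"flange",arc(d,.012,.024,.040,c,.018,-1))
sd=manip.snapshot("side");f=sd["frame"].astype(int);sat=f[...,2]-f[...,0]
print([(v,*(np.where(sat[v,255:310]>-8)[0][[0,-1]]+255)) for v in range(170,194,2) if (sat[v,255:310]>-8).any()])
p=proj(d,np.array([[.4915,.008,.05]]))[0].astype(int);print(p)
a=cv2.resize(d["frame"][max(0,p[1]-60):p[1]+60,p[0]-60:p[0]+60,::-1],(400,400));b=cv2.resize(sd["frame"][130:230,230:330,::-1],(400,400))
cv2.imwrite("pics/c7.png",np.hstack([a,b]))
E
```

```text
[ 0.49398057 -0.09044207  0.21606253] [-0.64666262 -0.00749308 -0.32417258] [ 0.037 -0.003  0.022  0.014  0.005  0.011]
face [array([0.4914, 0.0071, 0.0589]), array([-0.0025,  0.0023,  1.    ])]
disc (122, array([0.4917, 0.0074, 0.0201]), array([0.4917, 0.0074])) hubtop (154, array([0.4918, 0.0077, 0.0272]), array([0.4918, 0.0077])) flange (209, array([0.4919, 0.0074, 0.0386]), array([0.4917, 0.0071]))
[(170, np.int64(279), np.int64(285)), (172, np.int64(279), np.int64(285)), (174, np.int64(279), np.int64(285)), (176, np.int64(279), np.int64(285)), (178, np.int64(273), np.int64(290)), (180, np.int64(273), np.int64(290)), (182, np.int64(274), np.int64(290)), (184, np.int64(273), np.int64(290)), (186, np.int64(270), np.int64(293)), (188, np.int64(270), np.int64(293)), (190, np.int64(271), np.int64(293)), (192, np.int64(270), np.int64(309))]
[280 104]
```

View pics/c7.png

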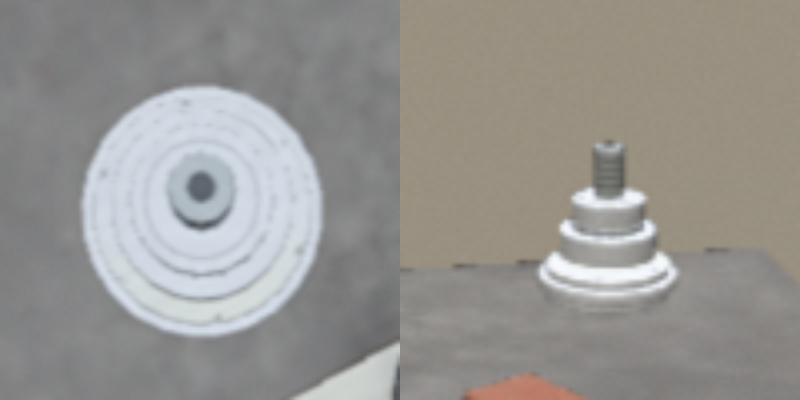

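The two crops show the disc flat on the bearing with its knob up: wrist crop centre (203,200), side crop (610,210). It is concentric to about 0.3 mm, its face is at 58.9 mm and level, and the gripper is clear.

```bash
python3 -c "
from workcell import manip
print(manip.hand_in())"
```

```text
the job is handed in; nothing more can be done
None
```

The medium driver is on the bearing, knob up, level and centred to about 0.3 mm, and the job is handed in at about 11 s; the other drivers, hub, oilstone and tape were left alone.

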